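Square a cover plate on its inspection fixture and swing the hold-down arm over it

TASK

The aluminium cover plate lies askew on the grey inspection fixture with its corner notch on the brass peg. Without lifting it, turn it about the peg, best by pushing the corner across from the notch, until its edge lies flush along the blue stop bar; the notch must not come away from the peg and must end snug on it. Then swing the hold-down arm by its red knob fully home over the plate, and leave everything else where it is.

Things in the scene. Friction and masses are not known exactly. Their poses are not given: they have to be found in the camera images.
- fixture: Fixed inspection fixture. Origin at bench level under the axis of its brass peg (16 mm diameter, top at z = 24 mm). Its x points away from the robot and y to the left, yawed up to 0.25 rad. Grey base plate 10 mm thick, spanning x -105 to +130 and y -178 to +93 mm in this frame. It carries the blue stop bar and the post of the hold-down arm.
- stop_bar (a point): Middle of the top edge of the stop bar's face that the plate must meet. The blue bar spans x 97 to 111 and y -103 to -48 mm in the fixture frame, its top at z = 22 mm above the bench; the face is at x = 97 mm and looks to the fixture's -x.
- plate: Loose flat aluminium plate, about 0.45 kg, 12 mm thick, on the fixture base (underside at z = 10 mm). Origin on the underside, where the peg's axis comes when the notch is snug. Own frame: spans x -14 to +96, y -126 to +14 mm. Done: axes as the fixture's, edge x = 96 mm along the stop bar. It starts turned clockwise (from above) from there by 0.35 to 0.7 rad: turn it anticlockwise.
- plate_notch (a point): Centre of the peg's place in the plate's square corner notch, at the plate's top face. The notch takes away the plate's corner x < 8.4, y > -8.4 mm (plate frame), so its two walls touch the peg with 0.4 mm play at any angle.
- plate_corner (a point): The plate's corner diagonally across from the notch, top face (plate frame x = 96, y = -126 mm). Pushing the end face y = -126 mm in the plate's +y direction near this corner (x about 80 mm), following the arc about the peg, turns the plate anticlockwise and keeps the notch pressed on the peg. Plain friction, a few newtons.
- hold (a joint): Angle of the hold-down arm about its upright hinge, rad. 0 = fully home against its own stop: it points along the fixture's -y, over the plate. Grows as it swings out anticlockwise from above, up to 1.9; at 1.57 it points along the fixture's +x. Starts at 1.25 to 1.75; stays where it is left (friction, about 0.6 N at the knob).
- hold_hinge (a point): Point on the hinge axis of the hold-down arm, at the arm's underside, 25.5 mm above the bench (fixture frame x = 50, y = 55 mm). The steel hub is 28 mm across, the bar 18 mm wide, z = 25.5 to 37.5 mm, so it passes over plate and stop bar.
- hold_knob (a point): Centre of the top of the arm's upright red knob: a cylinder 22 mm across, 85 mm from the hinge axis; it rises from the arm at z = 37.5 mm to this top at z = 77.5 mm.
- gauge_block: Bystander, to be left alone: brass gauge block, 30 x 20 x 14 mm, lying on the near left part of the fixture base. Its origin is at its underside's centre.
- collar: Bystander, to be left alone: steel collar, 24 mm across, 10 mm high, lying on the near left part of the fixture base. Its origin is at its underside's centre.
- driver: Bystander, to be left alone: screwdriver lying on the bench to the right. Its origin is at its underside's centre.
- spanner: Bystander, to be left alone: spanner lying on the bench to the right. Its origin is at its underside's centre.
- spray: Bystander, to be left alone: amber bottle, 60 mm across, 160 mm high, standing to the left. Its origin is at its underside's centre.
- cup: Bystander, to be left alone: blue cup, 72 mm across, 60 mm high, to the left. Its origin is at its underside's centre.
- casting: Bystander, to be left alone: spare aluminium casting, 90 x 70 x 30 mm, on the bench to the right. Its origin is at its underside's centre.
- bluebox: Bystander, to be left alone: blue plastic box, 100 x 60 x 35 mm, on the bench to the left. Its origin is at its underside's centre.
Mind the look-alikes: they are no part of the job. Of the things like the plate, leave any that is pink or purple; of the rest the smaller one is meant.

How it is judged:
By the outcome, as a careful person would: the job done as asked, in the order asked, and still so for the second after the job is handed in, with the robot touching nothing.
It also fails if it takes over 58 s, if anything falls off the work surface, if the arm or the gripper's body presses on something with over 40 N, if the wrist force passes 120 N, or if a joint passes its speed limit or range.

ROBOT

A 7-joint arm with a two-finger parallel gripper is mounted at the origin on the work surface. World frame = base frame: x ahead of the robot, y to its left, z up, the work surface at z = 0. Lengths are in m, angles in rad, forces in N, time in s.
With the tool pointing down it reaches from about 0.4 to 0.875 m from the base axis. Payload 19.3 kg.
Tool frame: the origin (TCP) lies at the very end of the fingers, on their centre line; the grasp point (between the pads) lies 19 mm behind it; z points along the fingers, y is the line along which they close (so a half turn about z gives the same grasp; the last joint's range is limited). The gripper opens to 85 mm and grips with 20 to 120 N. Pads are 22 mm wide; open, the fingers measure 114 mm over their backs; the gripper's body (76 mm by 85 mm) begins 54 mm behind the grasp point. The pads swing forward as they close: fully open they stand 13 mm farther back than shut.
Start: joints at [-1.398, 0.521, -0.036, 1.599, 0.021, 1.021, -0.113], TCP at [0.15, 0.607, 0.205] pointing down, gripper open.
Joint ranges: [-2.91, 2.91], [-0.3, 2.13], [-1.5, 1.42], [0.17, 2.43], [-1.26, 4.41], [0.16, 1.93], [-2.52, 2.52]. Speed limits (rad/s): [1.89, 1.89, 2.39, 2.39, 3.01, 3.01, 3.01].

INTERFACE

Orientations are given as [roll, pitch, yaw] about the fixed x, y, z axes, in that order (R = Rz(yaw) Ry(pitch) Rx(roll)).
In Python, from workcell import bot gives the robot as it stands.
- The arm moves only by the tool carry_out, never from a script. Its argument "rows" is a list that holds one entry, the list of rows, each a list of 4 numbers: the shift along the tool's x, y, z in m, then the turn about the tool's z in degrees. In form: [[[x, y, z, twist], ...]]. A call has 1 to 12 rows; each row is the pose to reach, as a shift and turn from the pose commanded when the call began, along the tool's axes at that moment; what a row does not reach only later rows make up. A row lasts 1/12 s, in which the tool goes at most 41.7 mm and 7.16 degrees, less where a joint would pass 70% of its speed; a pose out of reach is approached as far as the arm can. A call with a gripper value outside its range is refused whole. "grip" is the finger opening in m, from 0 to 0.0854, set as the call begins (left out, the last holds). The fingers move at their own pace and stop on an object; "grip_force" is the grip in N (left out, the last holds). Time passes only in rows, so rows that repeat a pose let the fingers close. It gives the time, the measured TCP pose, the force, the opening and the grip force at its end, in the units of the state.
- bot.observe(): the state, without advancing time (a new reading comes with each control period).
- bot.grab_frame(name): name is "scene" or "top"; returns a dict with "pixels" (384x512x3 uint8, red, green, blue), "K" (3x3 intrinsics, pixels), "k1" (the pictures are not rectified: a ray, as slopes to the right and down, at radius r is drawn at 1 + k1 r^2 times it, then the intrinsics apply), "pose" (4x4, takes a point from camera to world coordinates). Camera axes: x right, y down, z forward; pixel columns grow to the right and rows downward; lengths in m; the calibration is good to about 2 mm. A picture is of the moment at which its call begins. There is no depth.
- bot.job_done(): hands the job in; it is judged then, once.
Trained networks look in a picture, given as the dict that the camera call returned (one of the last four; its "shot" number tells which), for a name from the list of things; names that differ only in an ending like _2 or _b are one class to them, and where a whole thing is asked for, a point or a joint stands for the part that bears it (a point fixed in the world has none). Each returns a list of dicts, best first, with "conf" (0 to 1); they miss things now and then, are a little off and sometimes report something else, mostly with a low value. They report only what shows in the picture. A call takes as long as a camera call. They do not tell look-alikes from the thing itself.
- bot.look_for(picture, label): "position" ([column, row] in pixels, amid what is visible of it).
- bot.regions_of(picture, label): "region" (384x512 bool, what is visible of it) and "position" ([column, row] in pixels, amid what is visible of it).
- bot.spot_point(picture, label): "position" ([column, row] in pixels: a listed point, or the origin of a listed thing).
The state is a dict: "clock": time; "qpos": joint angles; "qd": joint speeds; "joint_efforts": joint torques, N m; "position": TCP position; "tool_rot": TCP orientation; "force": force on the tool from outside, world axes, zero at the start; "moment": the same for the moment, N m; "grip_width": finger opening in m; "finger_force": force on a finger pad.
Only numpy, scipy, OpenCV 4.12 (cv2) and the standard library are available. Lean on these libraries where they do the work, as an engineer would, in place of code of your own. Each camera call takes 0.05 s, during which the arm holds its last target. There are 200 camera calls.

## Working session

There is one attempt and no reset: what is moved stays moved. The work goes in short steps, Python scripts to look and compute and a tool call to move; the robot and the scene stay as the last step left them, time stands still between calls to the robot, and variables do not carry over. Pictures are saved under pics/ and viewed, at most 10 in all, crops included, and the job is handed in when it is done.

Besides the shell and the picture viewer there is one more tool, called after ">>>" as name(argument=value, ...) on one line, values as JSON. carry_out: Moves the arm, as the interface text tells. Its arguments: {"type":"object","properties":{"rows":{"type":"array","items":{"type":"array","items":{"type":"array","items":{"type":"number"}}}},"grip":{"type":"number"},"grip_force":{"type":"number"}},"required":["rows"]}

```bash
mkdir -p pics; cat > h.py <<'E'
import numpy as np, cv2
from workcell import bot
def ray(f,p):
    K=np.array(f["K"]);k=f["k1"]
    d=np.array([(p[0]-K[0,2])/K[0,0],(p[1]-K[1,2])/K[1,1]])
    u=d.copy()
    for _ in range(20): u=d/(1+k*(u@u))
    T=np.array(f["pose"]); v=T[:3,:3]@np.array([u[0],u[1],1]); return T[:3,3],v/np.linalg.norm(v)
def atz(f,p,z):
    o,v=ray(f,p); return o+v*(z-o[2])/v[2]
def tri(fs,ps):
    A=np.zeros((3,3));b=np.zeros(3)
    for f,p in zip(fs,ps):
        o,v=ray(f,p);M=np.eye(3)-np.outer(v,v);A+=M;b+=M@o
    return np.linalg.solve(A,b)
def proj(f,X):
    T=np.array(f["pose"]);c=T[:3,:3].T@(np.array(X)-T[:3,3]);u=c[:2]/c[2];u=u*(1+f["k1"]*(u@u));K=np.array(f["K"])
    return np.array([K[0,0]*u[0]+K[0,2],K[1,1]*u[1]+K[1,2]])
def save(f,n,box=None,s=1):
    im=f["pixels"][:,:,::-1]
    if box: im=im[box[1]:box[3],box[0]:box[2]]
    cv2.imwrite("pics/"+n,cv2.resize(im,None,fx=s,fy=s,interpolation=cv2.INTER_CUBIC))
E
python3 - <<'E'
from h import *
np.set_printoptions(precision=4,suppress=True)
F={n:bot.grab_frame(n) for n in("scene","top")}
for n,f in F.items():
    save(f,n+"0.png",s=1.5); print(n,np.array(f["pose"])[:3,3])
zs=dict(fixture=0,stop_bar=.022,plate=.01,plate_notch=.022,plate_corner=.022,hold_hinge=.0255,hold_knob=.0775)
for l,z in zs.items():
    for n,f in F.items():
        print(l,n,[(np.round(d["position"],1).tolist(),round(d["conf"],2),atz(f,d["position"],z)[:2].round(4).tolist()) for d in bot.spot_point(f,l)])
s=bot.observe();print(s["clock"],s["position"],s["tool_rot"],s["force"])
E
```

```text
scene [0.8797 0.7701 0.967 ]
top [ 0.3321 -0.0154  1.2221]
fixture scene [([252.0, 253.9], 0.95, [0.4992, 0.1273]), ([248.9, 352.6], 0.16, [0.6554, 0.3792])]
fixture top [([216.6, 179.4], 0.75, [0.4862, 0.1144])]
stop_bar scene [([209.6, 240.3], 0.89, [0.59, 0.0363]), ([289.5, 324.0], 0.61, [0.5373, 0.3757]), ([333.9, 302.7], 0.52, [0.405, 0.3839])]
stop_bar top [([239.2, 146.4], 0.6, [0.5922, 0.0396])]
plate scene [([253.3, 245.3], 0.95, [0.4839, 0.1086]), ([182.0, 177.1], 0.92, [0.5442, -0.2738]), ([283.9, 156.4], 0.78, [0.1771, -0.1919]), ([326.9, 224.9], 0.78, [0.2474, 0.1537])]
plate top [([216.5, 176.4], 0.73, [0.4949, 0.1138]), ([332.1, 160.8], 0.65, [0.5474, -0.2658]), ([207.6, 255.5], 0.59, [0.2392, 0.1391]), ([318.6, 280.3], 0.58, [0.1615, -0.2157])]
plate_notch scene [([251.5, 241.5], 0.89, [0.4862, 0.1021]), ([280.8, 150.8], 0.8, [0.1778, -0.2127]), ([327.8, 227.9], 0.69, [0.2604, 0.1724]), ([134.2, 171.8], 0.62, [0.6797, -0.3686]), ([180.3, 176.2], 0.58, [0.5516, -0.2679])]
plate_notch top [([216.1, 172.8], 0.84, [0.505, 0.1139]), ([332.5, 158.9], 0.79, [0.5516, -0.2647]
[... 203 characters left out ...]
98.8], 0.88, [0.4966, -0.1092]), ([346.1, 259.5], 0.81, [0.2888, 0.2923]), ([244.5, 260.1], 0.56, [0.5371, 0.1501])]
plate_corner top [([293.1, 177.9], 0.9, [0.4889, -0.1358]), ([160.1, 242.1], 0.86, [0.2823, 0.289]), ([335.7, 212.6], 0.84, [0.3767, -0.2719]), ([267.5, 168.9], 0.78, [0.5182, -0.0528]), ([235.8, 147.9], 0.38, [0.5872, 0.0507])]
hold_hinge scene [([246.4, 263.5], 0.59, [0.5396, 0.1652])]
hold_hinge top [([199.4, 158.7], 0.69, [0.5505, 0.1682])]
hold_knob scene [([218.0, 267.4], 0.87, [0.6284, 0.1722]), ([244.9, 260.3], 0.17, [0.5566, 0.1877])]
hold_knob top [([198.0, 129.2], 0.56, [0.6344, 0.1661])]
0.8 [0.1503 0.6066 0.2052] [-3.1415  0.      2.8988] [-0.1937  0.7924 -0.0417]
```

View pics/scene0.png

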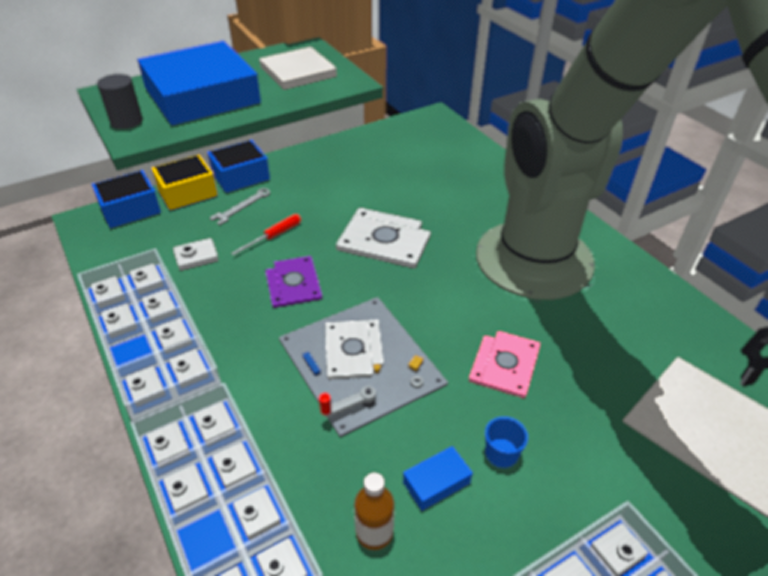

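View pics/top0.png

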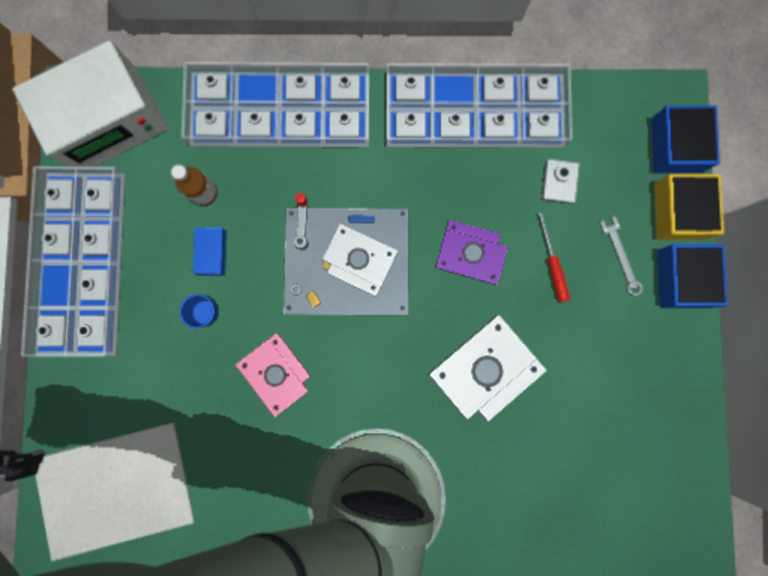

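The top view shows the white plate on the grey fixture, with corners near (343,225), (397,253), (376,295) and (323,266) in the 1.5x picture. The red knob is at (300,200), the stop bar at (361,219) and the brass peg at (326,266). The pink, purple and larger white plates are the look-alikes.

```bash
cat > m.py <<'E'
from h import *
from scipy.optimize import least_squares
def rect(f,label,z,near):
    best=None
    for d in bot.regions_of(f,label):
        c=atz(f,d["position"],z)[:2]
        if np.linalg.norm(c-near)<.06 and d["conf"]>.2:
            m=d["region"].astype(np.uint8)
            p=max(cv2.findContours(m,cv2.RETR_EXTERNAL,cv2.CHAIN_APPROX_NONE)[0],key=len)[:,0]
            w=np.array([atz(f,q,z)[:2] for q in p],np.float32)
            r=cv2.minAreaRect(w*1000); return d["conf"],np.round(r[0],1),np.round(r[1],1),round(r[2],1),cv2.boxPoints(r).round(1).tolist()
E
python3 - <<'E'
from m import *
np.set_printoptions(precision=4,suppress=True)
F={n:bot.grab_frame(n) for n in("scene","top")}
for n,f in F.items():
    print(n,"fix",rect(f,"fixture",.01,np.array([.51,.07]))); print(n,"plate",rect(f,"plate",.022,np.array([.51,.05])))
T=[F["scene"],F["top"]]
for l,near in dict(fixture=[.495,.12],stop_bar=[.59,.038],plate_notch=[.49,.11],plate_corner=[.52,-.055],hold_hinge=[.545,.167],hold_knob=[.63,.17]).items():
    ps=[]
    for f in T:
        c=[d["position"] for d in bot.spot_point(f,l) if np.linalg.norm(atz(f,d["position"],.02)[:2]-near)<.045]
        if c: ps.append(c[0])
    if len(ps)==2: print(l,tri(T,ps))
save(F["top"],"topc.png",(180,120,290,220),7); save(F["scene"],"scenec.png",(170,185,310,300),5)
E
```

```text
scene fix (0.61, array([509.6,  68.4]), array([276.2, 240.5]), 89.6, [[388.3999938964844, -68.9000015258789], [628.9000244140625, -70.5999984741211], [630.7999877929688, 205.60000610351562], [390.29998779296875, 207.3000030517578]])
scene plate (0.73, array([509.5,  44.7]), array([148.4, 109.9]), 64.4, [[427.8999938964844, 1.399999976158142], [527.0999755859375, -46.0], [591.0999755859375, 87.9000015258789], [492.0, 135.3000030517578]])
top fix (0.83, array([517.1,  66.9]), array([269.7, 264.7]), 90.0, [[384.70001220703125, -67.80000305175781], [649.4000244140625, -68.0], [649.5999755859375, 201.6999969482422], [384.8999938964844, 201.89999389648438]])
top plate (0.84, array([504.7,  42.9]), array([140.2, 110. ]), 64.1, [[424.6000061035156, 3.9000000953674316], [523.5, -44.20000076293945], [584.7999877929688, 82.0], [485.79998779296875, 130.0]])
fixture [ 0.4882  0.1164 -0.0142]
stop_bar [0.5885 0.0331 0.0195]
plate_notch [0.4932 0.114  0.0372]
plate_corner [ 0.5218 -0.0423  0.037 ]
```

View pics/topc.png

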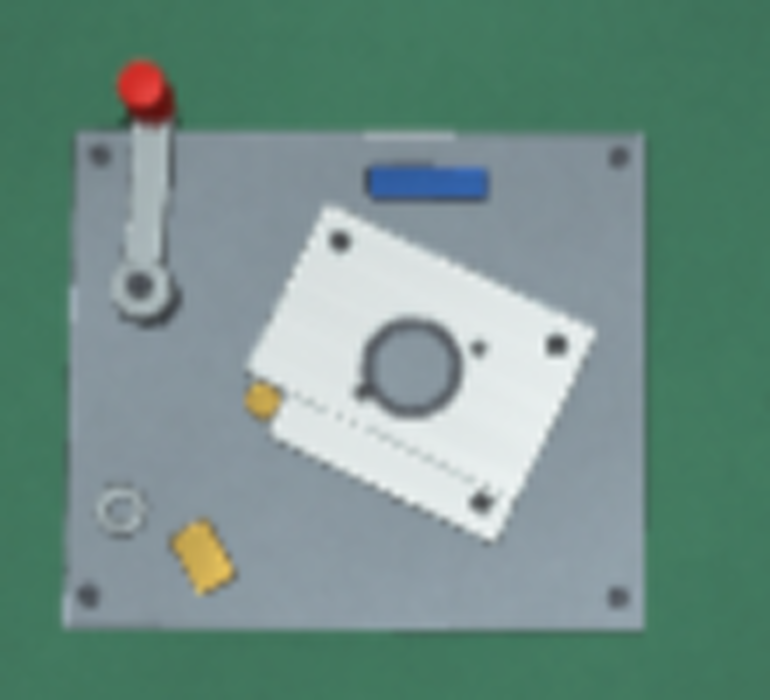

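View pics/scenec.png

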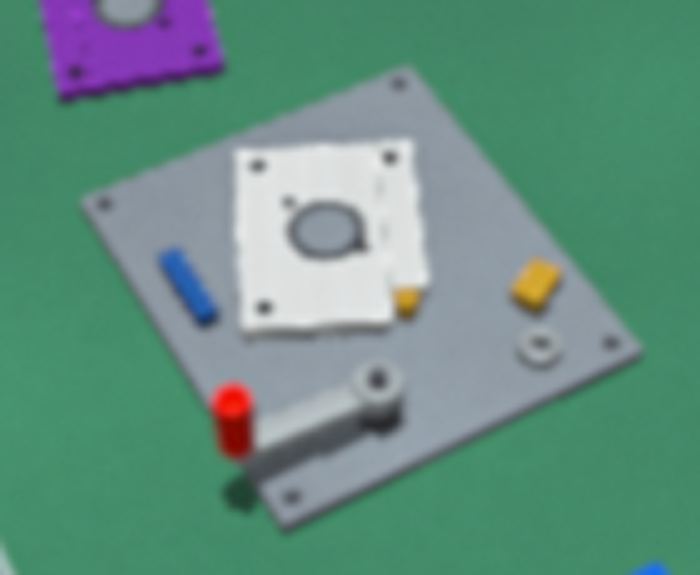

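The top crop shows the base corners near (75,133), (643,133), (645,630) and (65,628), with the peg top at (262,400). The plate corner to push is near (595,330), the knob top is at (140,85) and the hub is at (140,287).

```bash
python3 - <<'E'
from h import *
np.set_printoptions(precision=4,suppress=True)
f=bot.grab_frame("top");g=bot.grab_frame("scene")
A=lambda x,y,z:atz(f,(180+x/7-.43,120+y/7-.43),z)[:2]
B=lambda x,y,z:atz(g,(170+x/5-.4,185+y/5-.4),z)[:2]
for n,a in dict(FL=(75,133,.01),FR=(643,133,.01),NR=(645,630,.01),NL=(65,628,.01),peg=(262,400,.024),pA=(327,207,.022),pCorner=(596,330,.022),pNR=(495,541,.022),barL=(367,198,.022),barR=(488,199,.022),hub=(140,287,.0375),knob=(140,85,.0775)).items(): print(n,A(*a))
print('scene')
for n,a in dict(FR=(82,202,.01),NR=(408,68,.01),NL=(643,350,.01),FL=(285,530,.01),peg=(407,292,.024),pCorner=(235,150,.022),pNR=(412,140,.022),pA=(242,333,.022),hub=(378,380,.0375),knob=(234,396,.0775)).items(): print(n,B(*a))
s=bot.observe();print(s["clock"])
E
```

```text
FL [0.6206 0.2017]
FR [ 0.6214 -0.0663]
NR [ 0.3866 -0.0667]
NL [0.3872 0.202 ]
peg [0.492  0.1107]
pA [0.583  0.0817]
pCorner [ 0.5254 -0.0437]
pNR [0.427  0.0029]
barL [0.5873 0.0631]
barR [0.587  0.0066]
hub [0.5423 0.1657]
knob [0.6264 0.1611]
scene
FR [ 0.6221 -0.064 ]
NR [ 0.3899 -0.0644]
NL [0.3894 0.2032]
FL [0.6237 0.2056]
peg [0.4911 0.1076]
pCorner [ 0.5257 -0.0454]
pNR [0.4262 0.0026]
pA [0.5871 0.0846]
hub [0.5419 0.1628]
knob [0.6268 0.1598]
1.8
```

```bash
cat >> h.py <<'E'
O=np.array([.4915,.1105])
def rows(targets,yaw=None,cur=None):
    s=bot.observe();p=np.array(s["position"]) if cur is None else np.array(cur);y=s["tool_rot"][2] if yaw is None else yaw
    c,n=np.cos(y),np.sin(y);out=[]
    for x,Y,z,t in targets:
        D=np.array([x,Y,z])-p; tw=-np.degrees((np.radians(t)-y+np.pi)%(2*np.pi)-np.pi)
        out.append([round(c*D[0]+n*D[1],4),round(n*D[0]-c*D[1],4),round(-D[2],4),round(tw,1)])
    return out
E
python3 -c "
from h import *
print(rows([(.498,-.0655,.205,65)]))"
```

```text
[[np.float64(-0.4991), np.float64(-0.5688), np.float64(0.0002), np.float64(101.1)]]
```

>>> carry_out(rows=[[[-0.5,-0.57,0,101],[-0.5,-0.57,0,101],[-0.5,-0.57,0,101],[-0.5,-0.57,0,101],[-0.5,-0.57,0,101],[-0.5,-0.57,0,101],[-0.5,-0.57,0,101],[-0.5,-0.57,0,101],[-0.5,-0.57,0,101],[-0.5,-0.57,0,101],[-0.5,-0.57,0,101],[-0.5,-0.57,0,101]]], grip=0)

```text
clock: 2.8
position: [0.3805, 0.1608, 0.2056]
tool_rot: [3.141, -0.001, 1.393]
force: [1.8, 0.5, 0.7]
grip_width: -0.0001
finger_force: 0.0
```

```bash
python3 -c "
from h import *
s=bot.observe();print(s['position'],s['tool_rot'],s['qpos'],s['grip_width'])
print(rows([(.498,-.0655,.205,65)]))"
```

```text
[0.38049019 0.16076902 0.2055887 ] [ 3.14105539e+00 -1.06491885e-03  1.39294645e+00] [-0.93954046  0.19444377  0.45900341  2.13947864 -0.11699127  0.82969911
 -0.58681603] -0.00010446098133181656
[[np.float64(-0.2019), np.float64(0.1557), np.float64(0.0006), np.float64(14.8)]]
```

>>> carry_out(rows=[[[-0.2,0.155,0,14.8],[-0.2,0.155,0,14.8],[-0.2,0.155,0,14.8],[-0.2,0.155,0,14.8],[-0.2,0.155,0,14.8],[-0.2,0.155,0,14.8],[-0.2,0.155,0,14.8],[-0.2,0.155,0,14.8],[-0.2,0.155,0,14.8],[-0.2,0.155,0,14.8]]])

```text
clock: 3.63
position: [0.4981, -0.0599, 0.2052]
tool_rot: [-3.141, -0.0, 1.142]
force: [-0.0, 0.9, 0.9]
grip_width: 0.0
finger_force: 0.0
```

```bash
python3 -c "
from h import *
s=bot.observe();print(s['position'],s['tool_rot'],s['qpos'],s['force'])
print(rows([(.498,-.0655,.04,65),(.498,-.0655,.015,65)]))
F=bot.grab_frame('top')
print(rows([(.498,-.0655,.04,65),(.498,-.0655,.015,65)]))
save(F,'t2.png',(180,110,310,230),5)"
```

```text
[ 0.49812821 -0.05994166  0.20516262] [-3.14116113e+00 -3.67946153e-04  1.14177353e+00] [-0.44373897  0.37513137  0.5809142   1.94049052 -0.26020051  0.90012283
 -0.16037761] [-0.03139389  0.87580062  0.93981184]
[[np.float64(-0.0051), np.float64(0.0022), np.float64(0.1652), np.float64(0.4)], [np.float64(-0.0051), np.float64(0.0022), np.float64(0.1902), np.float64(0.4)]]
[[np.float64(-0.0053), np.float64(0.0022), np.float64(0.1652), np.float64(0.4)], [np.float64(-0.0053), np.float64(0.0022), np.float64(0.1902), np.float64(0.4)]]
```

>>> carry_out(rows=[[[-0.005,0.002,0.04,0],[-0.005,0.002,0.08,0],[-0.005,0.002,0.12,0],[-0.005,0.002,0.15,0],[-0.005,0.002,0.17,0],[-0.005,0.002,0.18,0],[-0.005,0.002,0.187,0],[-0.005,0.002,0.19,0],[-0.005,0.002,0.19,0],[-0.005,0.002,0.19,0]]])

```text
clock: 4.52
position: [0.4988, -0.0663, 0.0162]
tool_rot: [3.14, -0.001, 1.141]
force: [-0.3, 0.9, 0.3]
grip_width: -0.0003
finger_force: 0.0
```

```bash
cat > arc.py <<'E'
from h import *
import sys
# args: radius offset of tool centre behind end face (mm), list of phi deg
off=float(sys.argv[1]);T=[]
for a in sys.argv[2:]:
    t=np.radians(float(a));x,y=80,-126-off
    T.append((O[0]+(np.cos(t)*x-np.sin(t)*y)/1000,O[1]+(np.sin(t)*x+np.cos(t)*y)/1000,.015,float(a)+90))
s=bot.observe();print(s["position"],np.degrees(s["tool_rot"][2]),s["force"])
for r in rows(T): print([float(v) for v in r])
E
python3 arc.py 11 -25 -22 -19 -16 -13
```

```text
[ 0.49883449 -0.06625145  0.01622215] 65.36417139899638 [-0.32972377  0.93359419  0.26016365]
[0.0201, -0.0012, 0.0012, 0.4]
[0.0244, 0.0059, 0.0012, -2.6]
[0.0291, 0.0127, 0.0012, -5.6]
[0.0342, 0.0193, 0.0012, -8.6]
[0.0396, 0.0256, 0.0012, -11.6]
```

>>> carry_out(rows=[[[0.006,0,0.001,0],[0.011,-0.001,0.001,0],[0.015,-0.001,0.001,0],[0.018,-0.001,0.001,0],[0.02,-0.001,0.001,0],[0.0215,0.001,0.001,-0.5],[0.0229,0.0035,0.001,-1.5],[0.0244,0.0059,0.001,-2.6],[0.026,0.0082,0.001,-3.6],[0.0275,0.0105,0.001,-4.6],[0.0291,0.0127,0.001,-5.6],[0.0291,0.0127,0.001,-5.6]]])

```text
clock: 5.52
position: [0.5224, -0.0453, 0.0142]
tool_rot: [3.141, -0.0, 1.24]
force: [-0.4, 0.4, -0.3]
grip_width: 0.0001
finger_force: 0.0
```

```bash
python3 arc.py 11 -19 -17 -15 -13 -11 -9 -7 -5; python3 -c "
from h import *
F=bot.grab_frame('top')
save(F,'t3.png',(180,110,310,230),5)"
```

```text
[ 0.52242504 -0.04529303  0.01419327] 71.04339160989086 [-0.4338423   0.41139569 -0.34069228]
[0.0002, 0.0, -0.0008, 0.0]
[0.0031, 0.0048, -0.0008, -2.0]
[0.0061, 0.0094, -0.0008, -4.0]
[0.0093, 0.0139, -0.0008, -6.0]
[0.0127, 0.0183, -0.0008, -8.0]
[0.0162, 0.0226, -0.0008, -10.0]
[0.0198, 0.0268, -0.0008, -12.0]
[0.0236, 0.0308, -0.0008, -14.0]
```

View pics/t3.png

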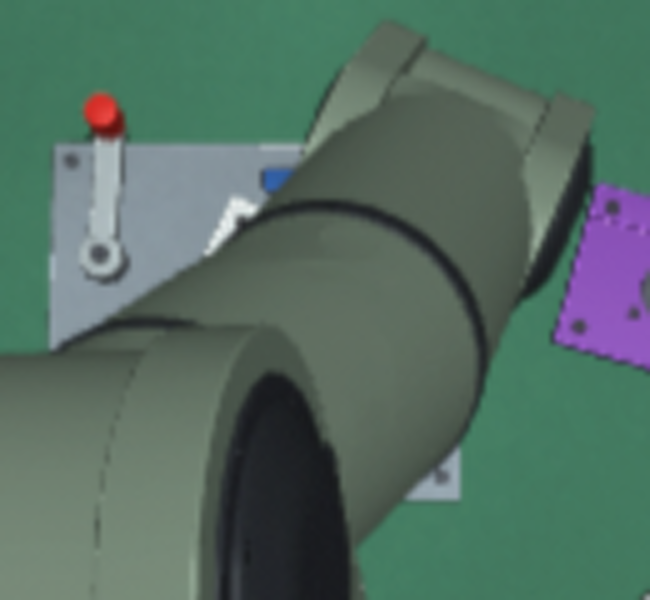

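The arm hides the plate in the top view, so I'll use the scene camera from here. Little force shows yet, so I'll keep following the arc.

>>> carry_out(rows=[[[0.0015,0.0024,0,-1],[0.0031,0.0048,0,-2],[0.0046,0.0071,0,-3],[0.0061,0.0094,0,-4],[0.0077,0.0117,0,-5],[0.0093,0.0139,0,-6],[0.011,0.0161,0,-7],[0.0127,0.0183,0,-8],[0.0127,0.0183,0,-8]]])

```text
clock: 6.32
position: [0.5438, -0.039, 0.0142]
tool_rot: [3.141, -0.0, 1.38]
force: [-0.7, 0.2, -0.7]
grip_width: -0.0003
finger_force: 0.0
```

```bash
python3 arc.py 11 -9 -7 -5 -3 -1 0 1; python3 -c "
from h import *
F=bot.grab_frame('scene')
save(F,'s4.png',(170,165,310,285),5)"
```

```text
[ 0.54382164 -0.03902647  0.01421064] 79.05540362010176 [-0.67880536  0.2187552  -0.68745391]
[0.0027, 0.0048, -0.0008, -1.9]
[0.0057, 0.0095, -0.0008, -3.9]
[0.0089, 0.014, -0.0008, -5.9]
[0.0122, 0.0184, -0.0008, -7.9]
[0.0157, 0.0227, -0.0008, -9.9]
[0.0176, 0.0248, -0.0008, -10.9]
[0.0194, 0.0269, -0.0008, -11.9]
```

View pics/s4.png

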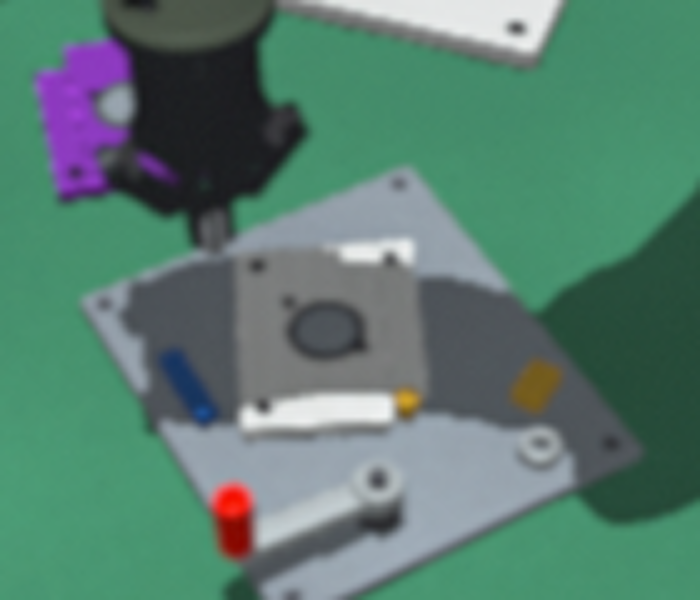

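The plate hasn't moved. The tip, at (213,245), has passed just outside the plate corner at (236,250). I'll compare the tip's projected position with the picture before retrying.

```bash
python3 - <<'E'
from h import *
f=bot.grab_frame("scene");s=bot.observe();p=s["position"]
for X in [p,p+[0,0,.02],[.5255,-.0445,.022]]:
    q=proj(f,X);print(X,q,((q+.4)-[170,165])*5)
save(f,"s5.png",(190,190,240,228),14)
E
```

```text
[ 0.54325536 -0.03928317  0.01417536] [212.56426058 219.66061827] [214.8213029  275.30309135]
[ 0.54325536 -0.03928317  0.03417536] [212.15416112 215.25567977] [212.7708056  253.27839885]
[0.5255, -0.0445, 0.022] [216.78359865 214.76079029] [235.91799326 250.80395143]
```

View pics/s5.png

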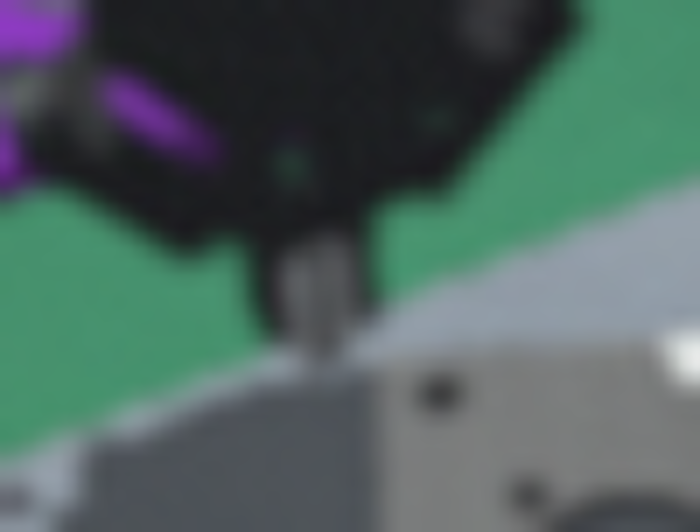

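```bash
python3 - <<'E'
from h import *
f=bot.grab_frame("scene")
for z in (.01,.014,.024,.034): print(z,atz(f,(212.6,215.3),z))
s=bot.observe();print(s["position"],s["tool_rot"],s["grip_width"],s["force"],s["clock"])
E
```

```text
0.01 [ 0.53341011 -0.05938515  0.01      ]
0.014 [ 0.53485757 -0.055918    0.014     ]
0.024 [ 0.53847622 -0.04725013  0.024     ]
0.034 [ 0.54209487 -0.03858225  0.034     ]
[ 0.5431251  -0.03935137  0.01417069] [-3.14141451e+00  9.16328079e-05  1.37739509e+00] -0.00010646143566293373 [ 0.50813242 -0.41720112  0.00666424] 6.4667
```

The tip appears either about 20 mm higher or about 17 mm farther to -y than the reported TCP. A gentle downward probe onto the base will tell which.

>>> carry_out(rows=[[[0,0,0.001,0],[0,0,0.002,0],[0,0,0.003,0],[0,0,0.004,0],[0,0,0.005,0],[0,0,0.006,0],[0,0,0.006,0]]])

```text
clock: 7.05
position: [0.5432, -0.0393, 0.008]
tool_rot: [-3.141, 0.0, 1.378]
force: [-0.3, 0.4, 0.1]
grip_width: -0.0001
finger_force: 0.0
```

```bash
python3 - <<'E'
from h import *
s=bot.observe();print(s["position"],s["force"],s["clock"])
f=bot.grab_frame("scene")
g=cv2.cvtColor(f["pixels"],cv2.COLOR_RGB2GRAY)
print(g[206:226,204:222])
E
```

```text
[ 0.54317488 -0.03928773  0.00799451] [-0.3037623   0.40562106  0.08831458] 7.05
[[ 30  29  28  28  29  30  30  28  30  30  30  32  45  74  97 106 107 109]
 [ 27  30  33  32  30  31  30  30  32  37  38  39  60  93 114 120 120 120]
 [ 38  51  56  50  35  28  34  43  50  59  60  54  69 101 118 123 120 120]
 [ 69  83  90  74  45  34  49  64  68  75  77  64  70  99 117 123 124 128]
 [102 109 108  86  51  40  65  82  79  81  84  69  68  97 120 131 137 144]
 [117 119 113  88  51  42  70  88  83  82  86  71  67 100 130 144 151 154]
 [119 119 113  90  56  43  66  86  83  83  87  73  72 113 143 153 155 156]
 [119 120 115  98  67  45  63  85  84  81  84  76  83 121 149 155 154 154]
 [118 118 119 109  85  58  64  84  84  81  88  93 105 130 148 151 149 146]
 [119 121 124 123 110  85  78  89  86  79  93 110 121 134 141 139 135 131]
 [130 130 130 131 124 106  94  95  86  78  88 102 113 122 128 125 115 109]
 [140 136 122 113 107  98  92  92  88  80  81  88  97 113 120 109  89  74]
 [128 114 100  89  85  83  84  86  85  80  79  83  93 111 118 105  80  65]
 [101  89  83  82  81  81  81  83  83  82  82  82  93 110 121 115 102  95]
 [ 83  81  81  82  82  82  83  82  82  82  82  83  92 111 122 123 119 117]
 [ 80  82  82  82  83  82  82  83  84  82  83  83  92 110 123 124 123 123]
 [ 81  82  82  83  83  83  83  82  83  83  83  82  91 110 121 124 124 124]
 [ 82  82  81  83  83  82  82  82  84  83  82  82  89 108 121 123 123 123]
 [ 82  82  82  83  82  82  83  83  84  83  83  83  89 107 121 124 123 122]
 [ 81  82  82  83  82  83  83  83  84  84  82  82  89 108 121 124 123 123]]
```

Reported z is below the base surface and there is no contact. So the real fingertip sits higher than reported, by about 20 mm according to the image. I'll probe on down to find the true offset.

>>> carry_out(rows=[[[0,0,0.002,0],[0,0,0.004,0],[0,0,0.006,0],[0,0,0.008,0],[0,0,0.01,0],[0,0,0.011,0],[0,0,0.012,0],[0,0,0.012,0]]])

```text
clock: 7.77
position: [0.5432, -0.0393, -0.004]
tool_rot: [-3.141, 0.0, 1.378]
force: [0.1, 0.7, -0.1]
grip_width: -0.0002
finger_force: 0.0
```

```bash
python3 - <<'E'
from h import *
s=bot.observe();print(s["position"],s["force"],s["clock"])
f=bot.grab_frame("scene")
g=cv2.cvtColor(f["pixels"],cv2.COLOR_RGB2GRAY)
print(g[210:226,206:222])
E
```

```text
[ 0.54317499 -0.03927929 -0.0039909 ] [ 0.14888446  0.72158811 -0.12331231] 7.7667
[[ 34  35  30  29  30  30  33  41  41  37  55  90 117 130 137 144]
 [ 61  55  40  30  35  43  49  61  64  52  63 101 130 144 151 154]
 [ 92  78  51  36  50  65  70  76  81  67  71 113 144 153 155 156]
 [110  90  58  40  59  80  82  81  85  73  77 119 149 155 155 154]
 [115  96  62  42  62  85  86  80  84  73  74 116 144 152 149 146]
 [121 108  78  50  61  84  85  80  83  75  69 103 131 138 134 131]
 [122 117  91  56  57  81  85  78  82  77  70  94 118 123 115 108]
 [105 102  83  54  56  82  87  79  84  85  84 101 115 110  89  75]
 [ 86  84  73  58  63  83  89  81  84  91  95 108 117 105  80  66]
 [ 81  81  78  72  75  89  92  82  81  88  95 111 120 116 102  97]
 [ 82  82  82  80  82  88  89  82  81  85  92 110 123 123 119 117]
 [ 82  83  83  83  84  85  84  82  81  82  93 111 122 124 123 123]
 [ 82  83  83  83  83  82  84  83  81  82  91 110 121 124 124 123]
 [ 83  83  83  83  83  83  83  83  82  82  90 108 121 124 123 123]
 [ 82  82  82  83  82  84  84  84  82  82  89 107 121 124 123 123]
 [ 81  82  82  82  82  83  83  82  82  82  89 107 121 124 123 123]]
```

At reported z = -0.004 the image puts the tip at about z = 0.014, so the offset is about 18 mm. I'll lift, go back behind the end face, and push at this reported height.

```bash
sed -i 's/,\.015,float/,-.004,float/' arc.py; python3 -c "
from h import *
for r in rows([(.543,-.0393,.04,79),(.498,-.0655,.04,65),(.498,-.0655,-.004,65)]):print([float(v) for v in r])"
```

```text
[-0.0001, -0.0002, -0.0439, -0.1]
[-0.0344, -0.0394, -0.0439, 13.9]
[-0.0344, -0.0394, 0.0001, 13.9]
```

>>> carry_out(rows=[[[0,0,-0.022,0],[0,0,-0.044,0],[-0.015,-0.018,-0.044,5],[-0.03,-0.035,-0.044,11],[-0.0344,-0.0394,-0.044,13.9],[-0.0344,-0.0394,-0.04,13.9],[-0.0344,-0.0394,-0.02,13.9],[-0.0344,-0.0394,-0.008,13.9],[-0.0344,-0.0394,0,13.9],[-0.0344,-0.0394,0,13.9],[-0.0344,-0.0394,0,13.9]]])

```text
clock: 8.73
position: [0.4982, -0.0654, -0.004]
tool_rot: [-3.141, 0.0, 1.136]
force: [0.0, -0.9, 0.1]
grip_width: -0.0001
finger_force: 0.0
```

```bash
python3 arc.py 11 -25 -22 -19 -16 -13
```

```text
[ 0.49817238 -0.06543997 -0.00395927] 65.09459168214374 [ 0.03967233 -0.86824054  0.12468476]
[0.0196, -0.0004, 0.0, 0.1]
[0.024, 0.0067, 0.0, -2.9]
[0.0287, 0.0135, 0.0, -5.9]
[0.0338, 0.0201, 0.0, -8.9]
[0.0392, 0.0264, 0.0, -11.9]
```

>>> carry_out(rows=[[[0.006,0,0,0],[0.011,0,0,0],[0.015,0,0,0],[0.018,0,0,0],[0.0196,0,0,0],[0.021,0.002,0,-1],[0.0225,0.0043,0,-2],[0.024,0.0067,0,-3],[0.0255,0.009,0,-4],[0.0271,0.0113,0,-5],[0.0287,0.0135,0,-6],[0.0287,0.0135,0,-6]]])

```text
clock: 9.73
position: [0.523, -0.0451, -0.0038]
tool_rot: [3.141, -0.0, 1.242]
force: [-0.1, 0.7, 0.3]
grip_width: -0.0001
finger_force: 0.0
```

```bash
python3 arc.py 11 -19 -17 -15 -13 -11 -9 -7 -5;  python3 -c "
from h import *
F=bot.grab_frame('scene')
save(F,'s6.png',(170,165,310,285),5)"
```

```text
[ 0.52295363 -0.04514712 -0.003791  ] 71.14197761328899 [-0.13093588  0.70227127  0.33781945]
[-0.0001, -0.0004, 0.0002, 0.1]
[0.0028, 0.0043, 0.0002, -1.9]
[0.0058, 0.009, 0.0002, -3.9]
[0.009, 0.0135, 0.0002, -5.9]
[0.0123, 0.0179, 0.0002, -7.9]
[0.0158, 0.0222, 0.0002, -9.9]
[0.0195, 0.0264, 0.0002, -11.9]
[0.0233, 0.0304, 0.0002, -13.9]
```

View pics/s6.png

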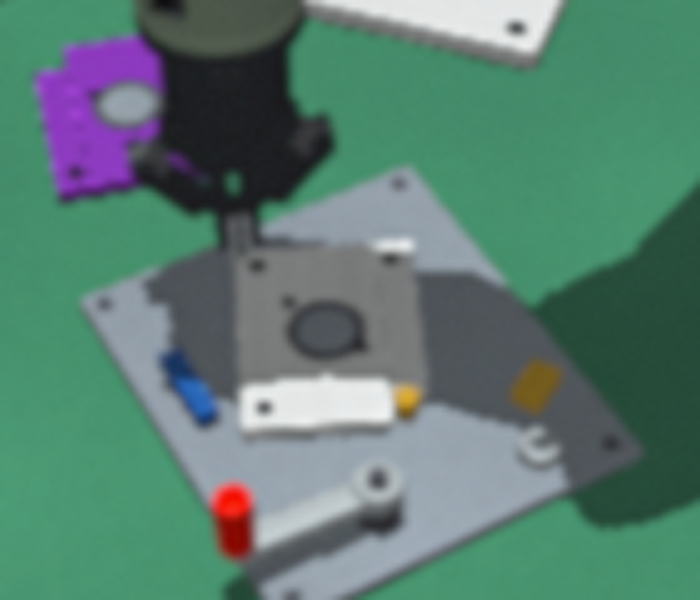

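Still no push. The tip at (237,250) seems to be riding just over the plate corner, so the offset is larger than I read. I'll probe the base at a free spot to the right of the plate.

```bash
python3 -c "
from h import *
for r in rows([(.523,-.045,.02,71),(.45,-.045,.02,65),(.45,-.045,-.004,65),(.45,-.045,-.009,65)]):print([float(v) for v in r])"
```

```text
[0.0003, 0.0004, -0.0238, 0.1]
[-0.0234, -0.0687, -0.0238, 6.1]
[-0.0234, -0.0687, 0.0002, 6.1]
[-0.0234, -0.0687, 0.0052, 6.1]
```

>>> carry_out(rows=[[[0,0,-0.012,0],[0,0,-0.024,0],[-0.012,-0.035,-0.024,3],[-0.0234,-0.0687,-0.024,6],[-0.0234,-0.0687,-0.024,6],[-0.0234,-0.0687,-0.012,6],[-0.0234,-0.0687,-0.004,6],[-0.0234,-0.0687,0,6],[-0.0234,-0.0687,0.002,6],[-0.0234,-0.0687,0.004,6],[-0.0234,-0.0687,0.005,6]]])

```text
clock: 10.7
position: [0.4499, -0.0451, -0.0088]
tool_rot: [-3.142, 0.0, 1.135]
force: [0.3, 0.1, -0.1]
grip_width: 0.0003
finger_force: 0.0
```

>>> carry_out(rows=[[[0,0,0.001,0],[0,0,0.002,0],[0,0,0.003,0],[0,0,0.004,0],[0,0,0.004,0]]])

```text
clock: 11.12
position: [0.4498, -0.045, -0.0129]
tool_rot: [-3.141, 0.0, 1.135]
force: [0.3, 0.3, 0.8]
grip_width: -0.0003
finger_force: 0.0
```

>>> carry_out(rows=[[[0,0,0.001,0],[0,0,0.002,0],[0,0,0.003,0],[0,0,0.003,0]]])

```text
clock: 11.45
position: [0.4498, -0.045, -0.0159]
tool_rot: [-3.142, 0.0, 1.135]
force: [0.3, -0.4, -0.3]
grip_width: 0.0004
finger_force: 0.0
```

```bash
python3 -c "
from h import *
F=bot.grab_frame('scene');s=bot.observe();print(s['position'],s['force'])
q=[proj(F,np.array(s['position'])+[0,0,d]) for d in(0,.02,.026,.03)];print((np.array(q)+.4-[190,165])*8)
save(F,'s7.png',(190,165,285,240),8)"
```

```text
[ 0.44974685 -0.04494665 -0.01589146] [ 0.17445516 -0.09838779 -0.64561289]
[[389.40630362 395.66789463]
 [388.42728146 361.51554125]
 [388.12950311 351.12973295]
 [387.92992328 344.16936294]]
```

View pics/s7.png

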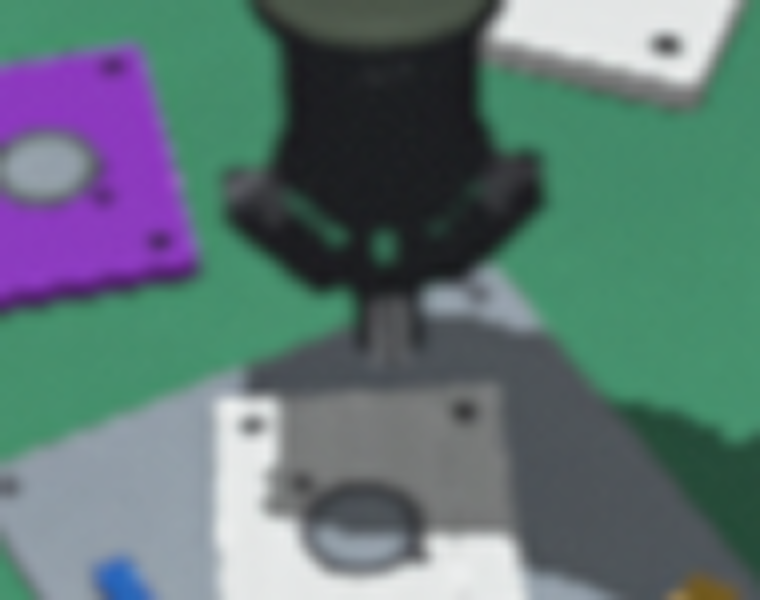

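The tip is at (388,358) over bare base, close to the surface, with still no contact. I'll continue in small steps.

>>> carry_out(rows=[[[0,0,0.001,0],[0,0,0.002,0],[0,0,0.003,0],[0,0,0.003,0]]])

```text
clock: 11.83
position: [0.45, -0.045, -0.0164]
tool_rot: [3.141, -0.002, 1.134]
force: [-17.2, 2.6, 88.5]
grip_width: 0.0001
finger_force: 44.3
```

```bash
python3 -c "
from h import *
s=bot.observe();print(s['position'],s['force'],s['qpos'],s['clock'])"
```

```text
[ 0.45000756 -0.04498059 -0.01644513] [-17.21516316   2.61999944  88.51023256] [-0.23150614  0.68613652  0.26602569  2.19462767 -0.55873876  0.32302278
  0.07443512] 11.8333
```

Contact came at reported z ≈ -0.016, so the tip is 26 mm above the reported TCP. Backing off at once; I'll work at reported z ≈ -0.012.

>>> carry_out(rows=[[[0,0,-0.004,0],[0,0,-0.007,0],[0,0,-0.007,0],[0,0,-0.007,0]]])

```text
clock: 12.17
position: [0.4499, -0.0449, -0.0118]
tool_rot: [3.141, -0.0, 1.135]
force: [0.8, 0.0, -0.1]
grip_width: 0.0004
finger_force: 0.0
```

```bash
sed -i 's/,-.004,float/,-.012,float/' arc.py; python3 arc.py 25 -25; python3 arc.py 11 -25 -23 -21 -19 -17
```

```text
[ 0.44986541 -0.04491797 -0.01182473] 65.05032122635241 [ 0.7715874   0.02466791 -0.12384195]
[0.0074, 0.0521, 0.0002, 0.1]
[ 0.44986541 -0.04491797 -0.01182473] 65.05032122635241 [ 0.7715874   0.02466791 -0.12384195]
[0.0214, 0.0521, 0.0002, 0.1]
[0.0243, 0.0568, 0.0002, -1.9]
[0.0273, 0.0614, 0.0002, -3.9]
[0.0305, 0.066, 0.0002, -5.9]
[0.0339, 0.0704, 0.0002, -7.9]
```

>>> carry_out(rows=[[[0,0.015,0,0],[0.003,0.035,0,0],[0.006,0.048,0,0],[0.0074,0.052,0,0],[0.012,0.052,0,0],[0.016,0.052,0,0],[0.019,0.052,0,0],[0.0214,0.052,0,0],[0.0228,0.0544,0,-1],[0.0243,0.0568,0,-2],[0.0258,0.0591,0,-3],[0.0273,0.0614,0,-4]]])

```text
clock: 13.17
position: [0.5171, -0.0463, -0.0118]
tool_rot: [-3.142, 0.0, 1.207]
force: [-1.9, -1.0, -0.1]
grip_width: -0.0002
finger_force: 0.7
```

```bash
python3 arc.py 11 -21 -19 -17 -15 -13 -11 -9 -7; python3 - <<'E'
from m import *
f=bot.grab_frame("scene")
print(rect(f,"plate",.022,np.array([.51,.05])))
print([(d["conf"],atz(f,d["position"],.022).round(4)) for d in bot.spot_point(f,"plate_corner")][:3])
E
```

```text
[ 0.5171423  -0.04625565 -0.01179089] 69.14313239774985 [-1.8634064  -1.03471074 -0.09465952]
[0.0002, -0.0001, 0.0002, 0.1]
[0.003, 0.0046, 0.0002, -1.9]
[0.006, 0.0093, 0.0002, -3.9]
[0.0092, 0.0138, 0.0002, -5.9]
[0.0126, 0.0182, 0.0002, -7.9]
[0.0161, 0.0225, 0.0002, -9.9]
[0.0197, 0.0267, 0.0002, -11.9]
[0.0235, 0.0307, 0.0002, -13.9]
(0.62, array([512.7,  45.5]), array([156.3, 116.6]), 69.5, [[430.70001220703125, -7.300000190734863], [539.9000244140625, -48.099998474121094], [594.7000122070312, 98.19999694824219], [485.5, 139.10000610351562]])
[(0.8, array([ 0.4979, -0.1153,  0.022 ])), (0.73, array([0.2885, 0.3057, 0.022 ])), (0.66, array([ 0.5333, -0.0469,  0.022 ]))]
```

The plate is turning now: its angle is about -20.5° and the push takes about 2 N.

>>> carry_out(rows=[[[0.0015,0.0023,0,-1],[0.003,0.0046,0,-2],[0.0045,0.007,0,-3],[0.006,0.0093,0,-4],[0.0076,0.0116,0,-5],[0.0092,0.0138,0,-6],[0.0109,0.016,0,-7],[0.0126,0.0182,0,-8],[0.0143,0.0204,0,-9],[0.0161,0.0225,0,-10],[0.0179,0.0246,0,-11],[0.0197,0.0267,0,-12]]])

```text
clock: 14.32
position: [0.5492, -0.0372, -0.0118]
tool_rot: [3.142, 0.0, 1.416]
force: [-1.4, -2.3, -0.8]
grip_width: -0.0002
finger_force: 1.0
```

```bash
python3 arc.py 11 -9 -7 -5 -3 -2 -1 0 1; python3 - <<'E'
from m import *
f=bot.grab_frame("scene")
print(rect(f,"plate",.022,np.array([.51,.05])))
print([(d["conf"],atz(f,d["position"],.022).round(4)) for l in("plate_corner","plate_notch") for d in bot.spot_point(f,l)][:6])
save(f,'s8.png',(170,165,310,285),5)
E
```

```text
[ 0.54924293 -0.03722154 -0.0117883 ] 81.14369731173764 [-1.37367195 -2.33746925 -0.81667447]
[-0.0001, -0.0001, 0.0002, 0.1]
[0.0027, 0.0046, 0.0002, -1.9]
[0.0058, 0.0092, 0.0002, -3.9]
[0.0089, 0.0138, 0.0002, -5.9]
[0.0106, 0.016, 0.0002, -6.9]
[0.0123, 0.0182, 0.0002, -7.9]
[0.014, 0.0203, 0.0002, -8.9]
[0.0158, 0.0225, 0.0002, -9.9]
(0.76, array([526.6,  50.9]), array([149.4, 113.4]), 81.7, [[459.70001220703125, -14.899999618530273], [571.9000244140625, -31.200000762939453], [593.5, 116.5999984741211], [481.20001220703125, 133.0]])
[(0.93, array([0.2847, 0.2999, 0.022 ])), (0.76, array([ 0.4034, -0.2479,  0.022 ])), (0.75, array([ 0.5686, -0.0341,  0.022 ])), (0.73, array([ 0.5516, -0.2661,  0.022 ])), (0.73, array([0.2521, 0.1661, 0.022 ])), (0.64, array([0.4798, 0.1119, 0.022 ]))]
```

View pics/s8.png

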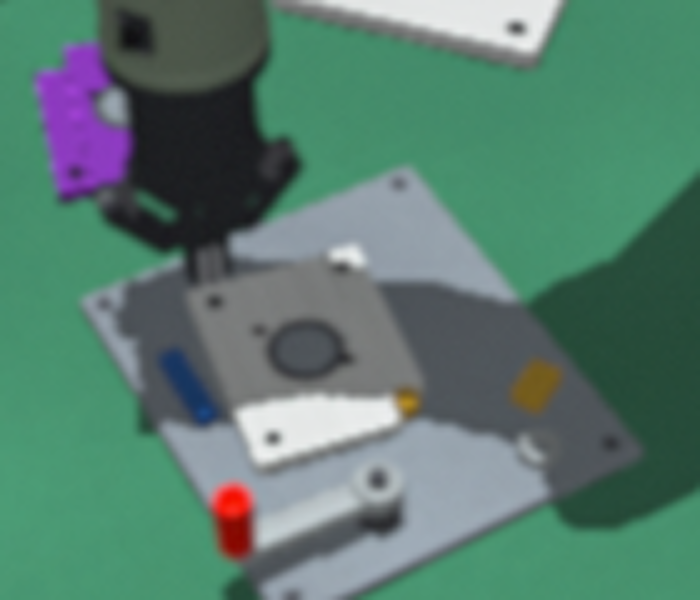

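The plate has turned to about -8.5° with the notch still on the peg at (405,402). Continuing toward flush, then ending slowly with the force as the guide.

>>> carry_out(rows=[[[0.0013,0.0023,0,-1],[0.0027,0.0046,0,-2],[0.0043,0.0069,0,-3],[0.0058,0.0092,0,-4],[0.0073,0.0115,0,-5],[0.0089,0.0138,0,-6],[0.0098,0.0149,0,-6.5],[0.0106,0.016,0,-7],[0.0114,0.0171,0,-7.5],[0.0114,0.0171,0,-7.5]]])

```text
clock: 15.35
position: [0.5679, -0.0286, -0.0118]
tool_rot: [3.141, -0.0, 1.546]
force: [-0.2, -0.3, -0.1]
grip_width: 0.0001
finger_force: 0.2
```

```bash
python3 arc.py 11 -1.5 -1 -.5 0 .5 1 1.5; python3 - <<'E'
from m import *
f=bot.grab_frame("scene")
print(rect(f,"plate",.022,np.array([.51,.05])))
E
```

```text
[ 0.56786377 -0.02856896 -0.01179379] 88.58830318810563 [-0.20790369 -0.3319987  -0.09590157]
[0.0, 0.0, 0.0002, 0.1]
[0.0007, 0.0012, 0.0002, -0.4]
[0.0014, 0.0024, 0.0002, -0.9]
[0.0022, 0.0036, 0.0002, -1.4]
[0.0029, 0.0048, 0.0002, -1.9]
[0.0036, 0.0059, 0.0002, -2.4]
[0.0044, 0.0071, 0.0002, -2.9]
(0.67, array([534.4,  55.9]), array([149.8, 114.1]), 89.5, [[476.6000061035156, -18.399999618530273], [590.7000122070312, -19.5], [592.2000122070312, 130.1999969482422], [478.0, 131.3000030517578]])
```

>>> carry_out(rows=[[[0.0004,0.0006,0,-0.2],[0.0007,0.0012,0,-0.4],[0.001,0.0018,0,-0.6],[0.0014,0.0024,0,-0.9],[0.0014,0.0024,0,-0.9]]])

```text
clock: 15.87
position: [0.5702, -0.0273, -0.0118]
tool_rot: [3.141, 0.0, 1.562]
force: [-0.6, -0.7, 0.1]
grip_width: 0.0001
finger_force: 0.6
```

>>> carry_out(rows=[[[0.0004,0.0006,0,-0.2],[0.0008,0.0012,0,-0.5],[0.0008,0.0012,0,-0.5]]])

```text
clock: 16.12
position: [0.5714, -0.0265, -0.0118]
tool_rot: [3.141, 0.0, 1.57]
force: [0.4, -1.5, 0.1]
grip_width: -0.0001
finger_force: 0.7
```

>>> carry_out(rows=[[[0.0004,0.0004,0,0],[0.0008,0.0008,0,0],[0.0008,0.0008,0,0]]])

```text
clock: 16.37
position: [0.5723, -0.0258, -0.0118]
tool_rot: [3.141, 0.0, 1.57]
force: [1.2, -3.4, -1.3]
grip_width: 0.0001
finger_force: 1.2
```

>>> carry_out(rows=[[[0.0004,0.0002,0,0],[0.0008,0.0004,0,0],[0.0008,0.0004,0,0]]])

```text
clock: 16.62
position: [0.5726, -0.0255, -0.0117]
tool_rot: [3.141, 0.001, 1.569]
force: [1.3, -5.6, -0.5]
grip_width: -0.0
finger_force: 2.8
```

>>> carry_out(rows=[[[0.0003,0,0,0],[0.0006,0,0,0],[0.0006,0,0,0]]])

```text
clock: 16.87
position: [0.5726, -0.0254, -0.0117]
tool_rot: [3.141, 0.001, 1.569]
force: [1.3, -8.3, -0.8]
grip_width: -0.0
finger_force: 4.1
```

```bash
python3 - <<'E'
from m import *
f=bot.grab_frame("scene")
print(rect(f,"plate",.022,np.array([.51,.05])))
s=bot.observe();print(s["position"],s["force"])
E
```

```text
(0.87, array([536.6,  57.7]), array([150.4, 114.7]), 89.8, [[479.1000061035156, -17.299999237060547], [593.7999877929688, -17.600000381469727], [594.2000122070312, 132.8000030517578], [479.5, 133.10000610351562]])
[ 0.57261961 -0.02541973 -0.0117466 ] [ 0.85425208 -8.02625063 -2.0269008 ]
```

The push is blocked at 8 N and the plate edge reads 89.8°, so the plate is flush on the bar. Retreating and rechecking.

>>> carry_out(rows=[[[-0.004,0,0,0],[-0.012,0,0,0],[-0.02,0,0,0],[-0.02,0,-0.02,0],[-0.02,0,-0.06,0],[-0.02,0,-0.1,0],[-0.02,0,-0.132,0],[-0.02,0,-0.132,0],[-0.02,0,-0.132,0]]])

```text
clock: 17.72
position: [0.5733, -0.0448, 0.1219]
tool_rot: [3.139, -0.0, 1.57]
force: [-0.5, 0.3, -1.4]
grip_width: -0.0001
finger_force: 0.0
```

```bash
cat > arm.py <<'E'
from h import *
import sys
H=O+[.05,.055]
d=float(sys.argv[1])/1000;z=float(sys.argv[2]);T=[]
for a in sys.argv[3:]:
    t=np.radians(float(a)-90);u=np.array([np.cos(t),np.sin(t)]);n=np.array([-u[1],u[0]])
    p=H+.085*u+d*n;T.append((p[0],p[1],z,float(a)))
s=bot.observe();print(s["position"],np.degrees(s["tool_rot"][2]),s["force"],s["clock"])
for r in rows(T): print([float(v) for v in r])
E
python3 arm.py 40 .12 87; python3 arm.py 40 .03 87;  python3 - <<'E'
from m import *
f=bot.grab_frame("scene")
print(rect(f,"plate",.022,np.array([.51,.05])))
print([(d["conf"],atz(f,d["position"],.0775).round(4)) for d in bot.spot_point(f,"hold_knob")])
E
```

```text
[ 0.57328749 -0.04478233  0.12190649] 89.93053630883263 [-0.50627174  0.32800461 -1.36721956] 17.7167
[0.2458, 0.0549, 0.0019, 2.9]
[ 0.57328749 -0.04478233  0.12190649] 89.93053630883263 [-0.50627174  0.32800461 -1.36721956] 17.7167
[0.2458, 0.0549, 0.0919, 2.9]
(0.74, array([536.9,  57. ]), array([152.7, 114.4]), 89.4, [[478.8999938964844, -18.700000762939453], [593.2999877929688, -20.0], [595.0, 132.6999969482422], [480.6000061035156, 134.0]])
[(0.84, array([0.625 , 0.1534, 0.0775])), (0.27, array([0.5975, 0.0167, 0.0775]))]
```

>>> carry_out(rows=[[[0.04,0.01,0,0],[0.08,0.02,0,1],[0.12,0.03,0,2],[0.16,0.04,0,3],[0.2,0.05,0,3],[0.23,0.055,0,3],[0.246,0.055,0,3],[0.246,0.055,0.01,3],[0.246,0.055,0.04,3],[0.246,0.055,0.07,3],[0.246,0.055,0.092,3],[0.246,0.055,0.092,3]]])

```text
clock: 18.87
position: [0.6245, 0.1992, 0.0228]
tool_rot: [-3.135, 0.004, 1.516]
force: [-0.5, -0.4, -0.9]
grip_width: 0.0001
finger_force: 0.0
```

```bash
python3 arm.py 21 .03 87 82 77 72 67 62 57 52
```

```text
[0.62453584 0.19923067 0.02279882] 86.87834898097768 [-0.46225247 -0.39484989 -0.94790745] 18.8667
[-0.017, 0.0039, -0.0072, -0.1]
[-0.0245, 0.0054, -0.0072, 4.9]
[-0.0321, 0.0063, -0.0072, 9.9]
[-0.0397, 0.0065, -0.0072, 14.9]
[-0.0474, 0.006, -0.0072, 19.9]
[-0.0549, 0.0049, -0.0072, 24.9]
[-0.0623, 0.0031, -0.0072, 29.9]
[-0.0696, 0.0007, -0.0072, 34.9]
```

>>> carry_out(rows=[[[0,0,0,0],[0,0,0,0]]])

```text
clock: 19.03
position: [0.6282, 0.2008, 0.0291]
tool_rot: [3.141, 0.0, 1.516]
force: [0.8, -0.6, 1.2]
grip_width: 0.0003
finger_force: 0.0
```

```bash
python3 arm.py 21 .03 87 82 77 72 67 62 57 52
```

```text
[0.62823529 0.20078528 0.02909383] 86.8882992290921 [ 0.76555822 -0.63229037  1.24881197] 19.0333
[-0.0188, 0.0003, -0.0009, -0.1]
[-0.0263, 0.0018, -0.0009, 4.9]
[-0.0339, 0.0027, -0.0009, 9.9]
[-0.0415, 0.0029, -0.0009, 14.9]
[-0.0491, 0.0024, -0.0009, 19.9]
[-0.0567, 0.0013, -0.0009, 24.9]
[-0.0641, -0.0005, -0.0009, 29.9]
[-0.0713, -0.003, -0.0009, 34.9]
```

>>> carry_out(rows=[[[-0.006,0,0,0],[-0.012,0,0,0],[-0.0188,0,0,0],[-0.0225,0.001,0,2.5],[-0.0263,0.0018,0,5],[-0.03,0.0023,0,7.5],[-0.0339,0.0027,0,10],[-0.0377,0.0028,0,12.5],[-0.0415,0.0029,0,15],[-0.0453,0.0027,0,17.5],[-0.0491,0.0024,0,20],[-0.0491,0.0024,0,20]]])

```text
clock: 20.03
position: [0.6277, 0.151, 0.0288]
tool_rot: [3.141, -0.0, 1.165]
force: [0.1, 1.0, -1.0]
grip_width: 0.0001
finger_force: 0.0
```

```bash
python3 arm.py 21 .03 67 62 57 52 47 42 37 32 27;  python3 - <<'E'
from m import *
f=bot.grab_frame("scene")
print([(d["conf"],atz(f,d["position"],.0775).round(4)) for d in bot.spot_point(f,"hold_knob")])
E
```

```text
[0.62767474 0.15098088 0.02884531] 66.7449781021466 [ 0.13680119  0.96795401 -0.95745447] 20.0333
[0.0007, -0.0, -0.0012, -0.3]
[-0.0068, 0.0015, -0.0012, 4.7]
[-0.0144, 0.0024, -0.0012, 9.7]
[-0.022, 0.0026, -0.0012, 14.7]
[-0.0296, 0.0022, -0.0012, 19.7]
[-0.0372, 0.0011, -0.0012, 24.7]
[-0.0446, -0.0007, -0.0012, 29.7]
[-0.0519, -0.0031, -0.0012, 34.7]
[-0.0589, -0.0061, -0.0012, 39.7]
[(0.78, array([0.6231, 0.1325, 0.0775])), (0.7, array([ 0.6882, -0.3033,  0.0775])), (0.24, array([0.4836, 0.2196, 0.0775]))]
```

The knob is following.

>>> carry_out(rows=[[[-0.0034,0.0008,0,2.4],[-0.0068,0.0015,0,4.7],[-0.0106,0.002,0,7.2],[-0.0144,0.0024,0,9.7],[-0.0182,0.0025,0,12.2],[-0.022,0.0026,0,14.7],[-0.0258,0.0024,0,17.2],[-0.0296,0.0022,0,19.7],[-0.0334,0.0016,0,22.2],[-0.0372,0.0011,0,24.7],[-0.0409,0.0002,0,27.2],[-0.0446,-0.0007,0,29.7]]])

```text
clock: 21.13
position: [0.6094, 0.1117, 0.0285]
tool_rot: [-3.142, -0.001, 0.65]
force: [0.4, 0.6, 0.3]
grip_width: -0.0
finger_force: 0.3
```

```bash
python3 arm.py 21 .03 37 32 27 22 17 12 7 3 0
```

```text
[0.60944598 0.11169436 0.02845097] 37.2229580968059 [0.40580907 0.55075517 0.26864717] 21.1333
[-0.0009, 0.0011, -0.0015, 0.2]
[-0.0084, 0.0026, -0.0015, 5.2]
[-0.016, 0.0034, -0.0015, 10.2]
[-0.0236, 0.0036, -0.0015, 15.2]
[-0.0312, 0.0031, -0.0015, 20.2]
[-0.0388, 0.0019, -0.0015, 25.2]
[-0.0462, 0.0001, -0.0015, 30.2]
[-0.052, -0.0019, -0.0015, 34.2]
[-0.0563, -0.0036, -0.0015, 37.2]
```

>>> carry_out(rows=[[[-0.004,0.0018,0,2.5],[-0.0084,0.0026,0,5],[-0.0122,0.003,0,7.5],[-0.016,0.0034,0,10],[-0.0198,0.0035,0,12.5],[-0.0236,0.0036,0,15],[-0.0274,0.0034,0,17.5],[-0.0312,0.0031,0,20],[-0.035,0.0025,0,22.5],[-0.0388,0.0019,0,25],[-0.0425,0.001,0,27.5],[-0.0425,0.001,0,27.5]]])

```text
clock: 22.13
position: [0.5757, 0.0851, 0.0283]
tool_rot: [-3.141, 0.0, 0.169]
force: [0.2, 0.0, 0.2]
grip_width: -0.0
finger_force: 0.0
```

```bash
python3 arm.py 21 .03 10 8 6 4 2 0 -2;  python3 - <<'E'
from m import *
f=bot.grab_frame("scene")
print([(d["conf"],atz(f,d["position"],.0775).round(4)) for d in bot.spot_point(f,"hold_knob")])
E
```

```text
[0.5756889  0.08507891 0.02832167] 9.69288320577336 [0.15317282 0.03681826 0.20665114] 22.1333
[0.0013, -0.0001, -0.0017, -0.3]
[-0.0017, 0.0006, -0.0017, 1.7]
[-0.0047, 0.0011, -0.0017, 3.7]
[-0.0077, 0.0016, -0.0017, 5.7]
[-0.0107, 0.002, -0.0017, 7.7]
[-0.0138, 0.0023, -0.0017, 9.7]
[-0.0168, 0.0025, -0.0017, 11.7]
[(0.57, array([0.5485, 0.0838, 0.0775])), (0.43, array([ 0.5442, -0.4274,  0.0775]))]
```

>>> carry_out(rows=[[[-0.0017,0.0006,0,1.7],[-0.0032,0.0009,0,2.7],[-0.0047,0.0011,0,3.7],[-0.0062,0.0014,0,4.7],[-0.0077,0.0016,0,5.7],[-0.0092,0.0018,0,6.7],[-0.0107,0.002,0,7.7],[-0.0107,0.002,0,7.7]]])

```text
clock: 22.9
position: [0.5656, 0.0813, 0.0282]
tool_rot: [3.142, 0.0, 0.034]
force: [0.4, 1.2, -0.7]
grip_width: 0.0001
finger_force: 0.0
```

>>> carry_out(rows=[[[-0.001,0,0,0.5],[-0.002,0,0,1],[-0.002,0,0,1]]])

```text
clock: 23.15
position: [0.5654, 0.0812, 0.0285]
tool_rot: [3.141, -0.003, 0.017]
force: [10.5, -0.2, -6.5]
grip_width: 0.0002
finger_force: 4.8
```

>>> carry_out(rows=[[[-0.0007,0,0,0.5],[-0.0014,0,0,1],[-0.0014,0,0,1]]])

```text
clock: 23.4
position: [0.5652, 0.081, 0.0286]
tool_rot: [3.141, -0.005, -0.0]
force: [17.3, -1.6, -12.2]
grip_width: -0.0002
finger_force: 8.7
```

The stop is reached at 17 N. Backing off along the same line, lifting, moving clear, and checking.

>>> carry_out(rows=[[[0.006,0,0,0],[0.018,0,0,0],[0.035,0,0,0],[0.035,0,-0.03,0],[0.035,0,-0.07,0],[0.035,0,-0.11,0],[0.035,0,-0.15,0],[0.035,-0.04,-0.17,0],[0.035,-0.08,-0.17,0],[0.035,-0.12,-0.17,0],[0.035,-0.16,-0.17,0],[0.035,-0.2,-0.17,0]]])

```text
clock: 24.4
position: [0.5967, 0.2835, 0.1983]
tool_rot: [-3.141, 0.0, 0.001]
force: [0.3, -0.1, 0.5]
grip_width: 0.0002
finger_force: 0.0
```

```bash
python3 - <<'E'
from m import *
s=bot.observe();print(s["position"],s["qpos"],s["clock"])
F={n:bot.grab_frame(n) for n in("scene","top")}
for n,f in F.items():
    print(n,rect(f,"plate",.022,np.array([.53,.05])),rect(f,"fixture",.01,np.array([.51,.07])))
    print([(d["conf"],atz(f,d["position"],.0775).round(4)) for d in bot.spot_point(f,"hold_knob")])
    im=f["pixels"].astype(int); m=((im[...,0]>140)&(im[...,1]<70)&(im[...,2]<70)).astype(np.uint8)
    k,_,st,c=cv2.connectedComponentsWithStats(m)
    print([(st[i,4],c[i].round(1),atz(f,c[i],.07).round(4)) for i in range(1,k) if st[i,4]>8])
    print([(l,proj(f,[*X]).round(1)) for l,X in dict(knobtop=(.5415,.0805,.0775),corner=(.5875,-.0155,.022),notch=(.4915,.1105,.024)).items()])
E
```

```text
[0.59674014 0.28352685 0.19832612] [-1.03572198  0.75637272  0.87794715  1.53416002 -0.61823644  1.14716058
 -1.60146095] 24.4
scene (0.6, array([543.7,  57. ]), array([145.9,  95.4]), 89.8, [[495.79998779296875, -15.800000190734863], [591.2000122070312, -16.100000381469727], [591.5999755859375, 129.8000030517578], [496.20001220703125, 130.10000610351562]]) None
[(0.52, array([0.5432, 0.0745, 0.0775])), (0.48, array([ 0.701 , -0.3061,  0.0775])), (0.22, array([ 0.5594, -0.2911,  0.0775]))]
[(np.int32(121), array([188.4, 150.3]), array([ 0.4899, -0.3264,  0.07  ])), (np.int32(29), array([230.1, 233.6]), array([0.5439, 0.0806, 0.07  ]))]
[('knobtop', array([230.7, 231.5])), ('corner', array([202.7, 228.4])), ('notch', array([251.4, 243.7]))]
top (0.57, array([532.6,  54.7]), array([108.5, 140.3]), 0.2, [[478.1000061035156, 124.69999694824219], [478.5, -15.600000381469727], [587.0999755859375, -15.300000190734863], [586.7000122070312, 125.0]]) (0.84, array([505.6,  70.5]), array([276.8, 241.5]), 89.9, [[384.6000061035156, -67.5999984741211], [626.0999755859375, -68.19999694824219], [626.7000122070312, 208.60000610351562], [385.20001220703125, 209.1999969482422]])
[(0.51, array([0.5388, 0.083 , 0.0775]))]
[(np.int32(15), array([224.3, 158.9]), array([0.5421, 0.0838, 0.07  ])), (np.int32(188), array([372.3, 185.5]), array([ 0.4592, -0.377 ,  0.07  ]))]
[('knobtop', array([225.1, 158.6])), ('corner', array([256.1, 147.9])), ('notch', array([217.1, 176.9]))]
```

The top view puts the plate's edges within about 1 mm of the expected place and 0.2° of square. The knob is within about 3 mm of its home position, and the arm is clear. Handing in.

```bash
python3 -c "
from workcell import bot
print(bot.job_done())"
```

```text
the job is handed in; nothing more can be done
None
```

The job is handed in: the plate is turned flush on the stop bar with its notch still on the peg, and the hold-down arm is swung home to its stop. I handed in at about 24.5 s; peak wrist force was 90 N, from one fingertip probe of the bare fixture base, and I didn't re-measure the bystanders at the end.

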